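Stock the coffee-pod tray and hold the pod chest open

TASK

Fill the rest of the pod tray without leaving gaps: the pocket at one end already has its coffee pod, so set the three pods standing in front of the tray upright and fully down into pocket 2, then 3, then 4, working away from the filled one. Then lift the lid of the pod chest and hold it steady, open at 60 degrees, so that I can lower the tray in; the lid falls shut by itself, so finish while still holding it there. Do not move anything else on the counter: not the seated pod, and not the glass canister behind the chest, which the lid would strike if thrown back past upright.

Things in the scene. Friction and masses are not known exactly. Their poses are not given: they have to be found in the camera images.
- tray: Lift-out pod tray on the counter, stays put, left or right of the chest: pale wooden board 75 mm (its x) by 247 mm (its y), 18 mm high, with four round pockets in a row at y = -87, -29, +29, +87 mm (pockets 1 to 4) and a dark cleat 10 mm wide, 30 mm high at each end. Origin: centre of its underside; x points away from the robot.
- pocket1 (a point): Pocket 1 of the tray, the end one that already holds a pod: round blind hole 43 mm across and 14 mm deep, its floor 4 mm above the counter. This point is the centre of its floor; a pod standing fully home has its origin here, its base on the floor and its top 48 mm above the counter. Axes as the tray's.
- pocket2 (a point): Pocket 2 of the tray, empty at the start: round blind hole 43 mm across and 14 mm deep, its floor 4 mm above the counter. This point is the centre of its floor; a pod standing fully home has its origin here, its base on the floor and its top 48 mm above the counter. Axes as the tray's.
- pocket3 (a point): Pocket 3 of the tray, empty at the start: round blind hole 43 mm across and 14 mm deep, its floor 4 mm above the counter. This point is the centre of its floor; a pod standing fully home has its origin here, its base on the floor and its top 48 mm above the counter. Axes as the tray's.
- pocket4 (a point): Pocket 4 of the tray, empty at the start: round blind hole 43 mm across and 14 mm deep, its floor 4 mm above the counter. This point is the centre of its floor; a pod standing fully home has its origin here, its base on the floor and its top 48 mm above the counter. Axes as the tray's.
- pod_a: Pod a: a coffee pod, 44 mm high and standing upright on the counter in front of the tray: black tapered cup, 37 mm across at its base and 45 mm under its brim; the brim is a ring 51 mm across and 4 mm thick (40 to 44 mm up) closed by a foil disc. 14 g. Origin: centre of its underside; z up. All pods are alike, and any pod may go into any pocket.
- pod_b: Pod b: a coffee pod, 44 mm high and standing upright on the counter in front of the tray: black tapered cup, 37 mm across at its base and 45 mm under its brim; the brim is a ring 51 mm across and 4 mm thick (40 to 44 mm up) closed by a foil disc. 14 g. Origin: centre of its underside; z up. All pods are alike, and any pod may go into any pocket.
- pod_c: Pod c: a coffee pod, 44 mm high and standing upright on the counter in front of the tray: black tapered cup, 37 mm across at its base and 45 mm under its brim; the brim is a ring 51 mm across and 4 mm thick (40 to 44 mm up) closed by a foil disc. 14 g. Origin: centre of its underside; z up. All pods are alike, and any pod may go into any pocket.
- pod_seated: The pod that already stands in pocket 1, the same as the loose ones. Origin: centre of its underside. Leave it there.
- chest: Pod chest, fixed: dark wooden box 190 mm deep (its x), 300 mm wide (its y), 85 mm high, walls 10 mm; a full tray inside at the back, room for another in front. The lid is hinged on its far (+x) top edge and counts as part of this body. Origin: centre of its underside; x points from the front to the hinge side.
- lid (a joint): Angle of the chest's lid, rad: 0 shut, grows as its front rises (60 degrees = 1.047), stop at 1.95. Dark frame 10 mm thick round a clear pane, 202 mm from hinge to front face, front skirt 24 mm down over the box front. About 0.5 kg (varies): some 2.5 N at the bar lifts it; the hinge is nearly free and the lid falls shut from any angle below upright.
- hinge (a point): Middle of the lid's hinge line (along the chest's y), at the far top edge of the chest, 85 mm above the counter. Fixed to the chest.
- bar (a point): Centre of the lid's bar pull, moves with the lid: round brass bar 12 mm thick, 160 mm long along the chest's y, 36 mm clear of the skirt, studs 65 mm either side of this point. Lid shut: 244 mm in front of the hinge line, 6 mm below it, 79 mm above the counter. Pinch it from above, fingers closing along the chest's x; it rolls between fingers that keep pointing down as the lid turns.
- canister: Tall glass canister with a dark wooden cap, 94 mm across and 188 mm high, on the counter behind the chest, its side 13 to 20 mm behind it. Origin: centre of its underside. Leave it there.
- mug: White mug 82 mm across, 95 mm high, beyond the chest and tray near the middle. Origin: centre of its underside. Leave it there.
- spoon: Steel spoon 150 mm long, lying between the chest and the tray, pointing away from the robot. Leave it there.
- votive: Amber glass tumbler 68 mm across, 75 mm high, at the far left of the working area. Origin: centre of its underside. Leave it there.
- sugar_jar: White lidded sugar jar 72 mm across, 100 mm high, at the far right of the working area. Origin: centre of its underside. Leave it there.
Mind the look-alikes: they are no part of the job. What is shaped like the pod_c but blue or yellow is not meant.

How it is judged:
On the way, in this order (a step that is already met when the one before it is completed fails the run):
1. a pod stands fully home in pocket 2 and is let go (((horizontal distance between pod_a and pocket2 below 0.005 m and z of pod_a in the frame of pocket2 between -0.004 and 0.004 m and angle between pod_a's own z axis and vertical below 0.12 rad and contact force between the fingers and pod_a below 0.1 N) or (horizontal distance between pod_b and pocket2 below 0.005 m and z of pod_b in the frame of pocket2 between -0.004 and 0.004 m and angle between pod_b's own z axis and vertical below 0.12 rad and contact force between the fingers and pod_b below 0.1 N) or (horizontal distance between pod_c and pocket2 below 0.005 m and z of pod_c in the frame of pocket2 between -0.004 and 0.004 m and angle between pod_c's own z axis and vertical below 0.12 rad and contact force between the fingers and pod_c below 0.1 N))), for 0.2 s.
2. then a pod in pocket 3 (((horizontal distance between pod_a and pocket2 below 0.005 m and z of pod_a in the frame of pocket2 between -0.004 and 0.004 m and angle between pod_a's own z axis and vertical below 0.12 rad and contact force between the fingers and pod_a below 0.1 N) or (horizontal distance between pod_b and pocket2 below 0.005 m and z of pod_b in the frame of pocket2 between -0.004 and 0.004 m and angle between pod_b's own z axis and vertical below 0.12 rad and contact force between the fingers and pod_b below 0.1 N) or (horizontal distance between pod_c and pocket2 below 0.005 m and z of pod_c in the frame of pocket2 between -0.004 and 0.004 m and angle between pod_c's own z axis and vertical below 0.12 rad and contact force between the fingers and pod_c below 0.1 N)) and ((horizontal distance between pod_a and pocket3 below 0.005 m and z of pod_a in the frame of pocket3 between -0.004 and 0.004 m and angle between pod_a's own z axis and vertical below 0.12 rad and contact force between the fingers and pod_a below 0.1 N) or (horizontal distance between pod_b and pocket3 below 0.005 m and z of pod_b in the frame of pocket3 between -0.004 and 0.004 m and angle between pod_b's own z axis and vertical below 0.12 rad and contact force between the fingers and pod_b below 0.1 N) or (horizontal distance between pod_c and pocket3 below 0.005 m and z of pod_c in the frame of pocket3 between -0.004 and 0.004 m and angle between pod_c's own z axis and vertical below 0.12 rad and contact force between the fingers and pod_c below 0.1 N))), for 0.2 s.
3. then a pod in pocket 4 (all of step 2 and ((horizontal distance between pod_a and pocket4 below 0.005 m and z of pod_a in the frame of pocket4 between -0.004 and 0.004 m and angle between pod_a's own z axis and vertical below 0.12 rad and contact force between the fingers and pod_a below 0.1 N) or (horizontal distance between pod_b and pocket4 below 0.005 m and z of pod_b in the frame of pocket4 between -0.004 and 0.004 m and angle between pod_b's own z axis and vertical below 0.12 rad and contact force between the fingers and pod_b below 0.1 N) or (horizontal distance between pod_c and pocket4 below 0.005 m and z of pod_c in the frame of pocket4 between -0.004 and 0.004 m and angle between pod_c's own z axis and vertical below 0.12 rad and contact force between the fingers and pod_c below 0.1 N))), for 0.2 s.
4. the robot holds the lid open at 60 degrees (value of joint lid between 0.9572 and 1.1372 rad and velocity of joint lid between -0.05 and 0.05 rad/s and contact force between any of the fingers, the arm and lid above 0.4 N), for 0.3 s.
At the end, for the whole second after the job is handed in: The lid is still (under 0.05 rad/s) at 60 degrees, give or take 5, carried by the robot; pockets 2, 3 and 4 each hold an upright pod fully home (5 mm off centre, 4 mm in depth) and let go; the seated pod is within 8 mm and the other things within 20 mm of where they were (all of step 3 and all of step 4 and distance of pod_seated from where it was at the start of the episode below 0.008 m and angle between pod_seated's own z axis and vertical below 0.12 rad and distance of each of canister, mug, spoon, votive, sugar_jar from where it was at the start of the episode below 0.02 m); the arm keeps its last pose, push and grip.
It fails at once if a bystander was moved by more than 20 mm (distance of any of canister, mug, spoon, votive, sugar_jar from where it was at the start of the episode above 0.02 m).
It fails at once if the seated pod was pulled out or shoved (distance of pod_seated from where it was at the start of the episode above 0.008 m).
It also fails if it takes over 72 s, if anything falls off the work surface, if the arm or the gripper's body presses on something with over 40 N, if the wrist force passes 120 N, or if a joint passes its speed limit or range.

ROBOT

A 6-joint arm with a two-finger parallel gripper is mounted at the origin on the work surface. World frame = base frame: x ahead of the robot, y to its left, z up, the work surface at z = 0. Lengths are in m, angles in rad, forces in N, time in s.
With the tool pointing down it reaches from about 0.275 to 0.875 m from the base axis. Payload 12.5 kg.
Tool frame: the origin (TCP) lies on the centre line of the jaws, within the pads' length; the fingertips stand r.finger_overhang ahead of it and the grasp point (between the pads) lies 3 mm ahead of it (r.finger_overhang is the distance from the TCP to the fingertips, in m); z points along the fingers, y is the line along which they close (so a half turn about z gives the same grasp; the last joint's range is limited). The gripper opens to 85 mm and grips with 20 to 120 N. Pads are 22 mm wide; open, the fingers measure 114 mm over their backs; the gripper's body (76 mm by 85 mm) begins 54 mm behind the grasp point. The pads swing forward as they close: fully open they stand 13 mm farther back than shut.
Start: joints at [1.156, 0.351, 1.652, -0, 1.139, -0.085], TCP at [0.178, 0.52, 0.253] pointing down, gripper open.
Joint ranges: [-2.75, 2.75], [-0.79, 2.1], [0.01, 2.65], [-1.57, 4.71], [0.07, 3.14], [-2.87, 2.87]. Speed limits (rad/s): [2.22, 2.22, 2.79, 3.14, 3.14, 3.14].

INTERFACE

Orientations are given as a unit quaternion [x, y, z, w].
In Python, from cell import r, optics gives the robot as it stands. The module is installed in compiled form; this text tells all that it offers. Calls block until the motion is done:
- r.move_to(position, orientation): joint-space move of the TCP to a pose.
- r.move_linear(position, rot=None, vel=0.15): straight line of the TCP; rot=None keeps the orientation; vel is the mean speed in m/s.
- r.set_joints(angles): joint-space move.
- r.set_gripper(opening, squeeze=None): opening from 0.0 (shut) to 1.0 (fully open); squeeze is the grip in N (None keeps the last); returns when the fingers have stopped.
- r.sleep(seconds).
- r.inverse_kinematics(position, orientation): joint angles nearest the present ones, or None.
- optics.get_image(name): name is "scene" or "side" or "wrist"; returns a dict with "pixels" (400x640x3 uint8, red, green, blue), "depth" (400x640 float32, m along the optical axis (not along the pixel's ray), 0 where there is no reading), "fx", "fy", "cx", "cy" (pixels), "D" ([k1, k2, p1, p2, k3] as OpenCV has them; the pictures are not rectified), "camera_from_world" (4x4, takes a point from world to camera coordinates); the wrist camera has in their place "mount" (4x4, takes a point from camera to tool coordinates, whose origin is the TCP and whose axes are the flange's). Camera axes: x right, y down, z forward; pixel columns grow to the right and rows downward; lengths in m; the calibration is good to about 2 mm. A picture is of the moment at which its call begins: read the wrist's pose just before it.
A pose or a line that the arm cannot do raises r.PlanningError and nothing moves.
- r.hand_in(): hands the job in; it is judged then, once.
Readings, each from a call of its own:
- r.current_t(): time.
- r.current_q(): joint angles.
- r.current_qvel(): joint speeds.
- r.current_effort(): joint torques, N m.
- r.current_tool_pos(): TCP position.
- r.current_ee_rot(): TCP orientation.
- r.current_contact_force(): force on the tool from outside, world axes, zero at the start.
- r.current_torque(): the same for the moment, N m.
- r.current_opening(): opening from 0.0 (shut) to 1.0 (fully open).
- r.current_finger_force(): force on a finger pad.
Only numpy, scipy, OpenCV 4.12 (cv2) and the standard library are available. Lean on these libraries where they do the work, as an engineer would, in place of code of your own. Each camera call takes 0.05 s, during which the arm holds its last target. There are 200 camera calls.

## Working session

There is one attempt and no reset: what is moved stays moved. The work goes in short steps, each a Python script; the robot and the scene stay as the last script left them, time stands still between calls to the robot, and variables do not carry over. Pictures are saved under pics/ and viewed, at most 13 in all, crops included, and the job is handed in when it is done.

```bash
mkdir -p pics
python3 - <<'E'
from cell import r, optics
import cv2, numpy as np, pickle
for n in ("scene","side"):
    d=optics.get_image(n); pickle.dump(d,open(n+".pkl","wb"))
    cv2.imwrite(f"pics/{n}1.png",d["pixels"][:,:,::-1])
    print(n,d["fx"],d["cx"],d["cy"],d["D"],np.round(d["camera_from_world"],3).tolist())
print(r.finger_overhang,r.current_ee_rot(),r.current_t())
E
```

```text
scene 390.90967316460444 322.40930024979525 195.81663147180424 [-0.0655054  0.         0.         0.         0.       ] [[-0.744, 0.669, -0.001, 0.402], [0.507, 0.562, -0.654, -0.238], [-0.436, -0.487, -0.757, 1.449], [0.0, 0.0, 0.0, 1.0]]
side 429.8788088740917 323.3834013187339 201.00890634964836 [-0.08665416  0.          0.          0.          0.        ] [[0.842, -0.54, -0.002, -0.473], [-0.309, -0.48, -0.821, 0.233], [0.442, 0.692, -0.571, 1.319], [0.0, 0.0, 0.0, 1.0]]
0.022 [ 1.64153462e-01  9.86434672e-01 -5.14181722e-04 -1.18854334e-04] 0.1
```

View pics/scene1.png

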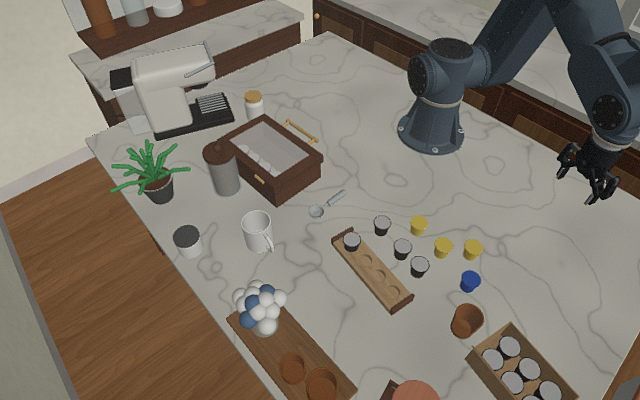

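View pics/side1.png

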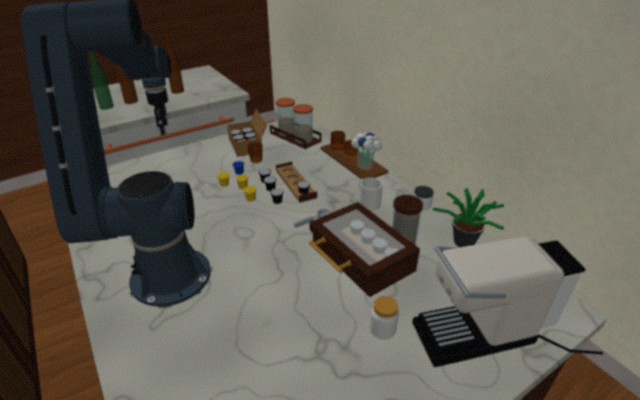

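The black, silver-topped pods are at scene pixels (382,225), (403,249) and (420,266). The seated pod is at (352,241), and the empty pockets run toward (397,295). The look-alikes are yellow at (418,225), (443,247) and (473,249), and blue at (470,281). The chest is at (265,157) with its bar at about (302,131), and the canister is at (222,170). I'll check this in a close crop and back-project.

```bash
cat > h.py <<'E'
import cv2, numpy as np, pickle
from scipy.spatial.transform import Rotation as R
def K(d): return np.array([[d["fx"],0,d["cx"]],[0,d["fy"],d["cy"]],[0,0,1.]])
def plane(d,uv,z,T=None):
    """world xy of pixels on the plane z; T = world_from_camera"""
    if T is None: T=np.linalg.inv(d["camera_from_world"])
    uv=np.array(uv,float).reshape(-1,1,2)
    n=cv2.undistortPoints(uv,K(d),np.array(d["D"]))[:,0]
    ray=np.c_[n,np.ones(len(n))]@T[:3,:3].T
    return T[:3,3]+ray*((z-T[2,3])/ray[:,2])[:,None]
def wristT(d,p,q):
    T=np.eye(4);T[:3,:3]=R.from_quat(q).as_matrix();T[:3,3]=p
    return T@d["mount"]
def cloud(d,T=None):
    if T is None: T=np.linalg.inv(d["camera_from_world"])
    v,u=np.mgrid[:400,:640]; uv=np.c_[u.ravel(),v.ravel()].astype(float).reshape(-1,1,2)
    n=cv2.undistortPoints(uv,K(d),np.array(d["D"]))[:,0]
    P=np.c_[n,np.ones(len(n))]*d["depth"].reshape(-1,1)
    return (P@T[:3,:3].T+T[:3,3]).reshape(400,640,3)
E
python3 - <<'E'
from h import *
d=pickle.load(open("scene.pkl","rb"))
print("pods",plane(d,[(382,222),(403,246),(420,263),(352,238)],.044).round(3).tolist())
im=d["pixels"][:,:,::-1]
a=cv2.resize(im[90:330,190:500],None,fx=2.5,fy=2.5,interpolation=cv2.INTER_CUBIC)
cv2.imwrite("pics/crop1.png",a)
print("bar studs-ish",plane(d,[(288,122),(316,140)],.079).round(3).tolist())
c=cloud(d); print([c[v,u].round(3).tolist() for u,v in ((222,150),(322,157),(300,205))])
E
```

```text
pods [[0.473, 0.182, 0.044], [0.491, 0.276, 0.044], [0.499, 0.342, 0.044], [0.576, 0.163, 0.044]]
bar studs-ish [[0.416, -0.318, 0.079], [0.406, -0.181, 0.079]]
[[0.703, -0.261, 0.163], [0.446, -0.107, 0.079], [0.587, -0.052, 0.003]]
```

View pics/crop1.png

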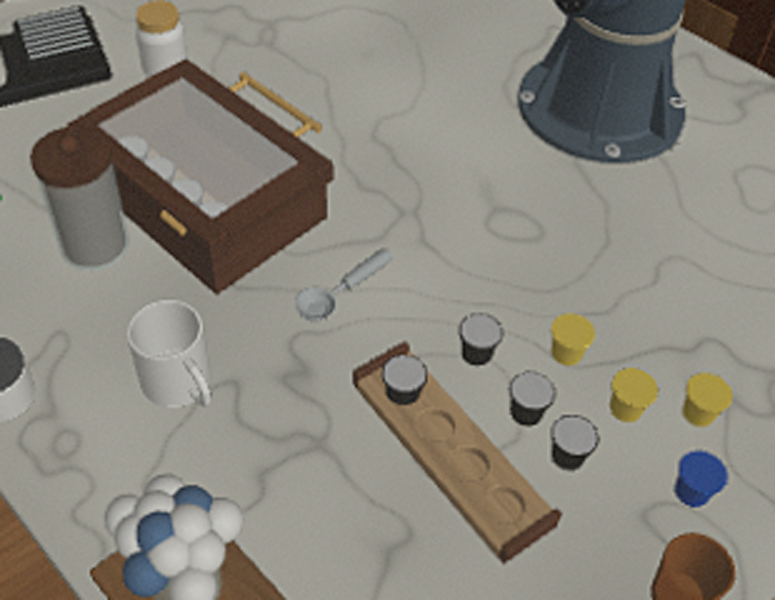

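The crop confirms it: three black pods, with the seated pod at the tray's chest end. Next, close views with the wrist camera.

```bash
cat >> h.py <<'E'
def down(yaw):
    """tool down, closing line (tool y) along world direction yaw"""
    y=np.array([np.cos(yaw),np.sin(yaw),0]);z=np.array([0,0,-1.])
    return R.from_matrix(np.c_[np.cross(y,z),y,z]).as_quat()
E
python3 - <<'E'
from h import *
from cell import r, optics
opts=[]
for yaw in (0,np.pi):
    q=r.inverse_kinematics([.53,.25,.36],down(yaw)); print(yaw,q); 
    if q is not None: opts.append((abs(q[5]),yaw))
yaw=min(opts)[1]
r.move_to([.53,.25,.36],down(yaw))
p,q=r.current_tool_pos(),r.current_ee_rot()
d=optics.get_image("wrist"); pickle.dump((d,p,q),open("w1.pkl","wb"))
print(yaw,d["mount"].round(3).tolist(),d["fx"],r.current_t(),p)
cv2.imwrite("pics/w1.png",d["pixels"][:,:,::-1])
E
```

```text
0 [ 3.61316264e-01  3.34681330e-01  1.41054730e+00 -4.44089210e-16
  1.39636403e+00  3.61316264e-01]
3.141592653589793 [ 3.61316264e-01  3.34681330e-01  1.41054730e+00 -4.44089210e-16
  1.39636403e+00 -2.78027639e+00]
0 [[0.001, -0.946, -0.325, 0.083], [1.0, 0.001, 0.001, -0.001], [-0.0, -0.325, 0.946, -0.12], [0.0, 0.0, 0.0, 1.0]] 296.8025561197394 1.825 [0.52947151 0.25077685 0.35975646]
```

View pics/w1.png

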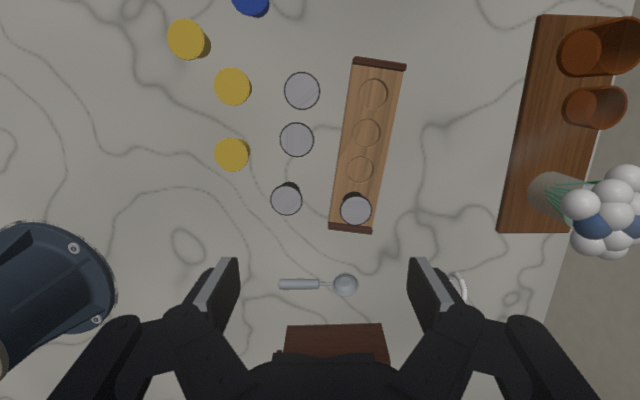

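The wrist view shows loose pods at (302,90), (296,139) and (286,199), the seated pod at (356,210), and pockets at (359,169), (366,132) and (373,94). I'll enlarge it to read these more precisely.

Run:
```python
from h import *
d,p,q=pickle.load(open("w1.pkl","rb"))
a=cv2.resize(d["pixels"][50:240,265:415,::-1],None,fx=3.15,fy=3.15,interpolation=cv2.INTER_CUBIC)
for k in range(0,150,10): cv2.line(a,(int(k*3.15),0),(int(k*3.15),6),(0,0,255),1); 
for k in range(0,190,10): cv2.line(a,(0,int(k*3.15)),(6,int(k*3.15)),(0,0,255),1)
cv2.imwrite("pics/w1c.png",a)
T=wristT(d,p,q)
g=cv2.cvtColor(d["pixels"],cv2.COLOR_RGB2HSV)
# depth-based brim tops: points 38..50 mm high
c=cloud(d,T); z=c[:,:,2]
for name,lo,hi in(("brim",.036,.056),):
    m=((z>lo)&(z<hi)&(d["depth"]>0)).astype(np.uint8); m[:, :270]=0; m[:,400:]=0; m[235:]=0
    n,l,s,ce=cv2.connectedComponentsWithStats(m)
    for i in range(1,n):
        if s[i,4]>200: 
            P=c[l==i]; print(name,s[i].tolist(),ce[i].round(1),P.mean(0).round(4),np.ptp(P,0).round(3))
print(plane(d,[(302,90),(296,139),(286,199)],.044,T).round(4).tolist(),plane(d,[(356,210)],.048,T).round(4).tolist())
print(plane(d,[(359,169),(366,132),(373,94)],.018,T).round(4).tolist())
```

```text
brim [284, 72, 37, 38, 1075] [301.9  90.5] [0.4995 0.342  0.0442] [0.05  0.049 0.006]
brim [280, 122, 34, 35, 952] [296.7 139.1] [0.4905 0.275  0.0441] [0.049 0.049 0.006]
brim [271, 184, 32, 32, 782] [286.4 199.6] [0.4721 0.1817 0.0441] [0.049 0.051 0.008]
brim [340, 195, 32, 31, 764] [355.6 209.7] [0.58   0.1667 0.0481] [0.049 0.05  0.007]
[[0.4996, 0.3427, 0.044], [0.4896, 0.2753, 0.044], [0.4715, 0.1828, 0.044]] [[0.5807, 0.1662, 0.048]]
[[0.5864, 0.2246, 0.018], [0.5947, 0.2827, 0.018], [0.6025, 0.338, 0.018]]
```

View pics/w1c.png

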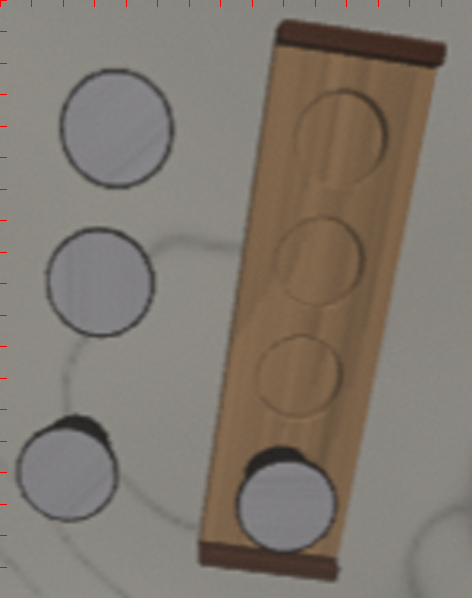

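```bash
cat >> h.py <<'E'
def tray():
    d,p,q=pickle.load(open("w1.pkl","rb")); T=wristT(d,p,q); c=cloud(d,T)[50:240,310:420].reshape(-1,3)
    P=c[(c[:,2]>.012)&(c[:,2]<.034)]
    box=cv2.minAreaRect(P[:,:2].astype(np.float32))
    uv=[(373.3,93.8),(366.6,132.9),(359.9,169.4)]
    W=np.r_[plane(d,[(355.6,209.7)],.048,T),plane(d,uv[::-1],.018,T)][:,:2]
    t=np.array([-.087,-.029,.029,.087])
    e=(t[:,None]*(W-W.mean(0))).sum(0); e/=np.linalg.norm(e)   # tray y
    yaw=np.arctan2(-e[0],e[1])
    return box,W,W.mean(0)+t[:,None]*e,yaw
E
python3 - <<'E'
from h import *
b,W,pk,yaw=tray(); print(b,"\n",W.round(4),"\n",pk.round(4),np.degrees(yaw))
E
```

```text
((0.5908617973327637, 0.25231248140335083), (0.2667151391506195, 0.07593995332717896), 82.27783966064453) 
 [[0.58   0.1667]
 [0.5878 0.224 ]
 [0.5957 0.2813]
 [0.6029 0.3383]] 
 [[0.5801 0.1663]
 [0.5878 0.2238]
 [0.5955 0.2813]
 [0.6032 0.3388]] -7.629774397447542
```

The tray fit is consistent to about 0.5 mm. Picking and placing the first pod.

```bash
cat >> h.py <<'E'
def place(r,pod,pk,yaw,zg=.047):
    q=down(yaw); up=.13
    r.set_gripper(.85,25)
    r.move_to([*pod,up],q); 
    f0=np.array(r.current_contact_force())
    r.move_linear([*pod,zg],vel=.15)
    r.set_gripper(0,25); print("grip open",r.current_opening(),r.current_finger_force())
    r.move_linear([*pod,up],vel=.2); print("lifted",r.current_opening(),r.current_finger_force(),r.current_tool_pos())
    r.move_linear([*pk,up],vel=.25); r.move_linear([*pk,zg+.012],vel=.15)
    r.move_linear([*pk,zg+.0045],vel=.04); print("down F",np.array(r.current_contact_force())-f0,r.current_tool_pos())
    r.set_gripper(.85); r.move_linear([*pk,up],vel=.2); print("t",r.current_t())
E
python3 - <<'E'
from h import *
from cell import r, optics
_,_,pk,yaw=tray()
place(r,(.4721,.1817),pk[1],yaw)
p,q=r.current_tool_pos(),r.current_ee_rot()
d=optics.get_image("wrist"); pickle.dump((d,p,q),open("w2.pkl","wb")); cv2.imwrite("pics/w2.png",d["pixels"][:,:,::-1])
E
```

```text
grip open 0.5782609622234629 24.52425241470337
lifted 0.5778892192175411 25.943937599658966 [0.47183834 0.18161235 0.12965638]
down F [-0.29073842 -0.09738173  5.12608808] [0.58842195 0.22403832 0.05236742]
t 7.1917
```

View pics/w2.png

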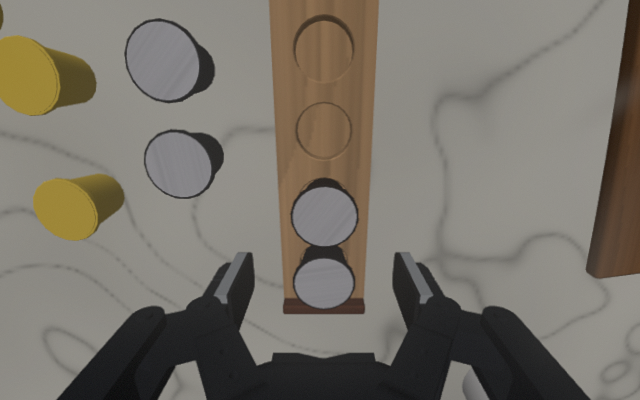

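The new pod, at (324,215), sits next to the seated one at (323,283). I'll check its height from depth, and place the next pods if it's home.

```bash
cat >> h.py <<'E'
def tops(d,p,q,us=slice(270,380)):
    c=cloud(d,wristT(d,p,q)); z=c[:,:,2]; m=((z>.036)&(z<.075)&(d["depth"]>0)).astype(np.uint8); m[330:]=0; k=np.zeros_like(m);k[:,us]=1
    n,l,s,ce=cv2.connectedComponentsWithStats(m*k)
    return [(ce[i].round(0).tolist(),c[l==i].mean(0).round(4).tolist(),np.ptp(c[l==i],0).round(3).tolist()) for i in range(1,n) if s[i,4]>300]
E
python3 - <<'E'
from h import *
from cell import r, optics
_,_,pk,yaw=tray()
def ok(w,i):
    T=tops(*w); print(T)
    g=[t for t in T if np.hypot(*(np.array(t[1][:2])-pk[i]))<.006 and abs(t[1][2]-.048)<.0025]
    return len(g)==1
def snap():
    p,q=r.current_tool_pos(),r.current_ee_rot(); return optics.get_image("wrist"),p,q
w=pickle.load(open("w2.pkl","rb"))
for i,pod in ((2,(.4905,.275)),(3,(.4995,.342))):
    if not ok(w,i-1): print("STOP",i-1); break
    place(r,pod,pk[i],yaw); w=snap()
else: print(ok(w,3))
E
```

```text
[([325.0, 215.0], [0.5883, 0.224, 0.0481], [0.05, 0.051, 0.007]), ([324.0, 281.0], [0.5801, 0.1677, 0.048], [0.05, 0.05, 0.014])]
grip open 0.5787257146419865 24.867573380470276
lifted 0.5772385829825116 25.94261258840561 [0.49018693 0.27486416 0.12950965]
down F [0.60809799 0.35836197 3.92900134] [0.59609506 0.28162403 0.0523746 ]
t 12.0
[([324.0, 215.0], [0.596, 0.2819, 0.0481], [0.05, 0.051, 0.006]), ([324.0, 281.0], [0.5882, 0.2249, 0.048], [0.049, 0.05, 0.014]), ([323.0, 322.0], [0.5822, 0.1839, 0.0463], [0.046, 0.02, 0.014])]
grip open 0.580202693125993 24.95471566915512
lifted 0.5789094847803171 25.94236135482788 [0.49916671 0.34181664 0.1294842 ]
down F [-0.05562385  1.61054647  4.07905984] [0.60378424 0.33917919 0.05245333]
t 16.8167
[([324.0, 214.0], [0.6038, 0.3398, 0.0481], [0.05, 0.05, 0.007]), ([324.0, 281.0], [0.5958, 0.2827, 0.048], [0.049, 0.051, 0.014]), ([324.0, 322.0], [0.5903, 0.2412, 0.0463], [0.045, 0.019, 0.014])]
True
```

All three pods are home (tops at 48 mm, within about 1.5 mm of the pocket centres). Next, the chest.

Run:
```python
from h import *
from cell import r, optics
r.move_linear([.58,.25,.33],vel=.3)
r.move_to([.5,-.43,.38],down(0))
p,q=r.current_tool_pos(),r.current_ee_rot()
d=optics.get_image("wrist"); pickle.dump((d,p,q),open("w3.pkl","wb"))
cv2.imwrite("pics/w3.png",d["pixels"][:,:,::-1]); print(p,r.current_t())
```

```text
[ 0.50051619 -0.4293489   0.37993483] 20.2417
```

View pics/w3.png

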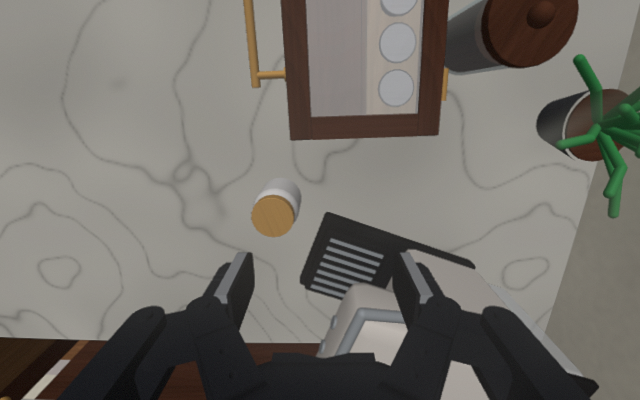

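The chest is cut off at the top, with the bar's near end at (255,86). I'll shift 0.12 m toward +y and measure again.

Run:
```python
from h import *
from cell import r, optics
r.move_linear([.5,-.31,.38],vel=.3)
p,q=r.current_tool_pos(),r.current_ee_rot()
d=optics.get_image("wrist"); pickle.dump((d,p,q),open("w4.pkl","wb"))
cv2.imwrite("pics/w4.png",d["pixels"][:,:,::-1]); print(p,r.current_t())
T=wristT(d,p,q); c=cloud(d,T)
hsv=cv2.cvtColor(d["pixels"],cv2.COLOR_RGB2HSV)
m=((c[:,:,2]>.06)&(c[:,:,2]<.1)&(hsv[:,:,1]>110)&(hsv[:,:,2]>100)&(c[:,:,0]<.44)).astype(np.uint8)
n,l,s,ce=cv2.connectedComponentsWithStats(m)
for i in range(1,n):
    if s[i,4]>100: P=c[l==i]; print(s[i],P.mean(0).round(4),np.percentile(P,[1,99],axis=0).round(4).tolist())
lid=c[(c[:,:,2]>.09)&(c[:,:,2]<.105)&(c[:,:,0]<.68)]
lid=lid[(lid[:,1]<0)]; print(cv2.minAreaRect(lid[:,:2].astype(np.float32)),lid[:,2].mean())
```

```text
[ 0.5002762  -0.30933279  0.38040201] 20.8417
[ 247   55   35  120 1074] [ 0.412  -0.2471  0.0837] [[0.4017, -0.3301, 0.081], [0.4386, -0.1765, 0.0861]]
[258 266  28  36 528] [ 0.4198 -0.5061  0.0981] [[0.3975, -0.5416, 0.0868], [0.4396, -0.4826, 0.1]]
((0.5390453338623047, -0.38746097683906555), (0.5660696625709534, 0.2585543692111969), 83.5845947265625) 0.09327475391526376
```

View pics/w4.png

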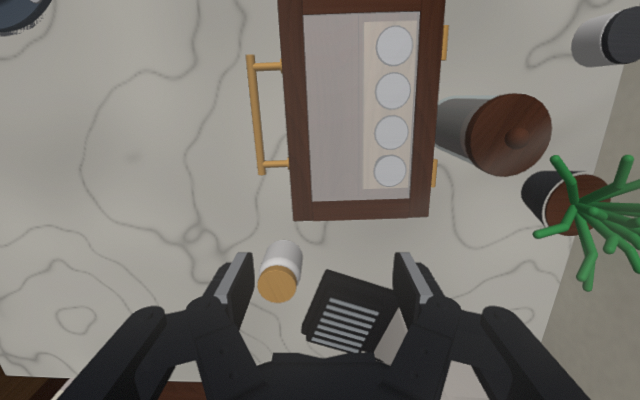

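The bar runs from (250.5,55) to (262.5,175), with the studs at rows 66 and 164. Next I'll compute its axis, grasp it and test-lift.

```bash
cat >> h.py <<'E'
def bar():
    d,p,q=pickle.load(open("w4.pkl","rb")); T=wristT(d,p,q)
    A=plane(d,[(250.5,55),(262.5,175)],.079,T)
    e=A[0]-A[1]; yaw=np.arctan2(-e[0],e[1])
    return A.mean(0)[:2],yaw,np.linalg.norm(e)
def barpose(th,B,yaw):
    u=np.array([np.cos(yaw),np.sin(yaw)]); x,z=-.244,-.006
    X=x*np.cos(th)+z*np.sin(th); Z=-x*np.sin(th)+z*np.cos(th)
    return np.array([*(B+u*(X+.244)),.085+Z])
E
python3 - <<'E'
from h import *
from cell import r, optics
B,yaw,L=bar(); print(B,np.degrees(yaw),L, barpose(np.pi/3,B,yaw))
for th in np.radians([0,30,60]): print(r.inverse_kinematics(barpose(th,B,yaw)+[0,0,.003],down(yaw)) is not None)
r.set_gripper(.4,50)
r.move_to([*B,.16],down(yaw))
f0=np.array(r.current_contact_force())
r.move_linear([*B,.082],vel=.1); print("F",np.array(r.current_contact_force())-f0)
r.set_gripper(0,60); print(r.current_opening(),r.current_finger_force(),np.array(r.current_contact_force())-f0,r.current_t())
d=optics.get_image("scene"); cv2.imwrite("pics/s2.png",cv2.resize(d["pixels"][80:260,200:400,::-1],None,fx=3,fy=3))
E
```

```text
[ 0.40852774 -0.25504525] 2.08631018935376 0.1607981412124926 [ 0.52525416 -0.25079302  0.2933102 ]
True
True
True
F [-0.42334151 -0.4895074  -0.66360813]
0.11819255002763733 58.47143769264221 [-8.81061233 -2.00389283  7.95502728] 23.5333
```

View pics/s2.png

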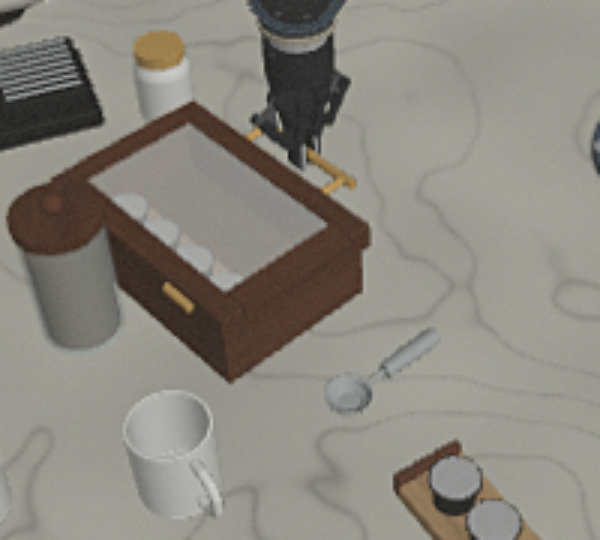

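The bar is pinched between the studs. Lifting along the arc.

Run:
```python
from h import *
from cell import r, optics
B,yaw,L=bar(); P=np.array(r.current_tool_pos()); print(P)
for a in range(6,61,6):
    t=barpose(np.radians(a),B,yaw)+[0,0,.003]
    r.move_linear(t,vel=.1)
    print(a,np.round(r.current_contact_force(),1),round(r.current_opening(),3),round(r.current_finger_force(),1),np.round(np.array(r.current_tool_pos())-t,4),round(r.current_t(),2))
    if np.linalg.norm(r.current_contact_force())>35: print("stop");break
d=optics.get_image("side"); pickle.dump(d,open("side2.pkl","wb")); cv2.imwrite("pics/side2.png",cv2.resize(d["pixels"][130:320,250:450,::-1],None,fx=3,fy=3))
d=optics.get_image("scene"); pickle.dump(d,open("scene2.pkl","wb"))
```

```text
[ 0.40787121 -0.25522425  0.08263903]
6 [-4.6 -3.9 -2.3] 0.115 58.4 [-0.0008 -0.0002  0.0003] 23.99
12 [-6.5 -4.3 -2.9] 0.119 58.5 [-0.001  -0.0002  0.0003] 24.4
18 [-7.8 -4.9 -1.8] 0.119 58.5 [-0.0013 -0.0001  0.0002] 24.81
24 [-13.1  -4.9   2.1] 0.12 58.6 [-0.0017 -0.0002  0.0003] 25.22
30 [-16.9  -5.2   5.8] 0.116 58.7 [-0.0023 -0.0002  0.0002] 25.62
36 [-21.8  -4.6  12. ] 0.117 58.7 [-0.0028 -0.0003  0.0006] 26.03
42 [-27.6  -2.4  17.6] 0.114 59.1 [-0.0032 -0.0003  0.0011] 26.44
48 [-30.8   1.3  27. ] 0.116 59.4 [-0.0032 -0.0004  0.0022] 26.85
stop
```

View pics/side2.png

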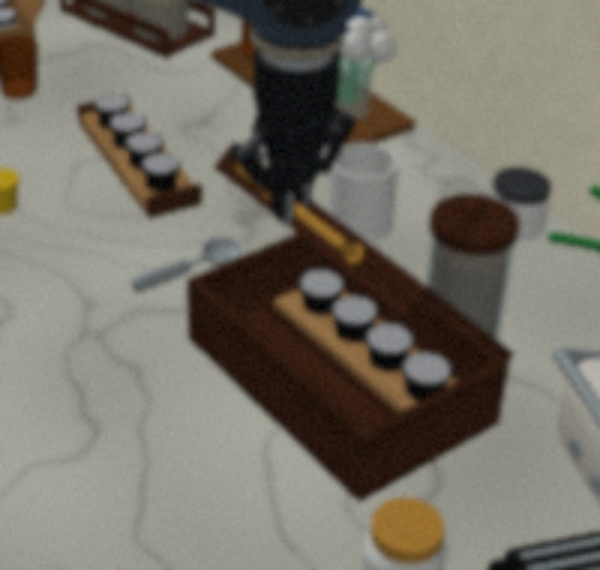

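The lid is open about 48° and the force is purely radial: my arc is a few mm too tight. I'll relieve that first, then continue with a force-corrected arc.

Run:
```python
from h import *
from cell import r, optics
B,yaw,L=bar(); k=.0
def go(a):
    global k
    th=np.radians(a); o=np.array([-np.cos(th)*np.cos(yaw),-np.cos(th)*np.sin(yaw),np.sin(th)])
    r.move_linear(barpose(th,B,yaw)+[0,0,.003]+k*o,vel=.08)
    F=np.array(r.current_contact_force()); fr=F@o; k+=np.clip(fr*8e-5,-.003,.003)
    print(a,F.round(1),round(fr,1),round(k,4),round(r.current_opening(),3),round(r.current_finger_force(),1),np.round(r.current_tool_pos(),4),round(r.current_t(),2))
k=.003
for a in (48,48,52,56,60,60,60): go(a)
open("k","w").write(str(k))
r.sleep(.5)
d=optics.get_image("side"); pickle.dump(d,open("side2.pkl","wb"))
d2=optics.get_image("scene"); pickle.dump(d2,open("scene2.pkl","wb"))
a=[cv2.resize(x["pixels"][s][:,:,::-1],(400,400)) for x,s in((d,np.s_[130:310,270:450]),(d2,np.s_[90:270,180:360]))]
cv2.imwrite("pics/both.png",np.hstack(a))
# lid angle: plane fit of lid points in world, from the side of both views
u=np.array([np.cos(yaw),np.sin(yaw)]);v=np.array([-u[1],u[0]])
for x in(d,d2):
    c=cloud(x).reshape(-1,3); e=(c[:,:2]-B)@u-.244; f=(c[:,:2]-B)@v
    m=(c[:,2]>.13)&(c[:,2]<.30)&(abs(f)<.17)&(e>-.13)&(e<.0); m&=abs(abs(f)-.145)<.012
    th=np.degrees(np.arctan2(c[m,2]-.085,-e[m])); print(m.sum(),np.percentile(th,[5,25,50,75,95]).round(1))
```

```text
48 [-8.8 -2.   5. ] 9.6 0.0038 0.113 61.2 [ 0.4816 -0.2526  0.268 ] 27.2
48 [-4.8 -2.3 -0.1] 3.2 0.004 0.113 60.7 [ 0.4816 -0.2526  0.2682] 27.45
52 [-9.  -2.1  5. ] 9.5 0.0048 0.11 60.7 [ 0.4945 -0.252   0.2801] 27.82
56 [-8.3 -2.5  6. ] 9.7 0.0056 0.115 60.1 [ 0.5079 -0.2516  0.2911] 28.18
60 [-5.5 -2.   5.5] 7.6 0.0062 0.114 59.4 [ 0.5221 -0.2511  0.3012] 28.55
60 [-1.4 -4.5 -1.4] -0.4 0.0061 0.114 58.8 [ 0.5219 -0.2511  0.3012] 28.8
60 [-0.6 -4.4 -2.9] -2.1 0.006 0.112 58.6 [ 0.5221 -0.251   0.3013] 29.05
272 [52.7 56.8 59.2 60.7 63.3]
565 [56.9 61.7 62.9 64.7 68.9]
```

View pics/both.png

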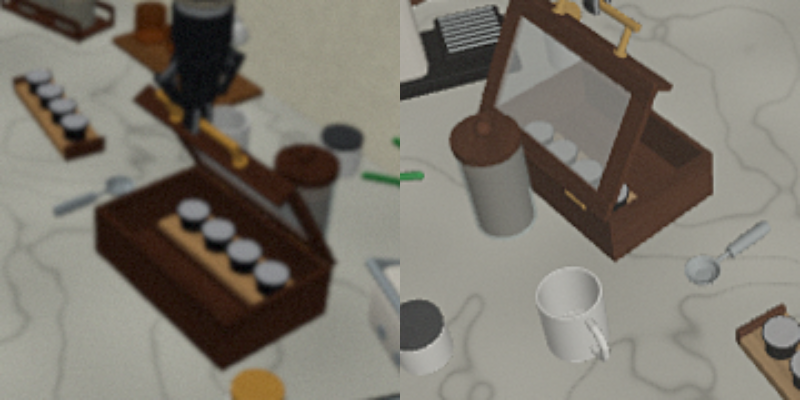

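The lid is at about 60°: the side view reads 59°, the scene view about 60° after allowing for lid thickness, and the arm kinematics give 59–60°. It is held steady with low force. The tray is full and nothing else looks moved, so I'm handing in.

Run:
```python
from cell import r
r.sleep(.6); print(r.current_tool_pos(),r.current_finger_force(),r.current_t()); print(r.hand_in())
```

```text
[ 0.5221757  -0.25103342  0.30134697] 58.591768741607666 30.25
the job is handed in; nothing more can be done
None
```

I put the three black pods into pockets 2, 3 and 4 in that order, all measured fully home. The arm is holding the chest lid steady at about 60°, and I handed the job in at 30 s; no verdict came back.

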